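# Move the ball coupler from its parking stand to the force gauge and lock it

## Task

Raise the handle of the ball coupler that is parked on the plain round stand, lift it off and lower it gently, feeling for the seat, onto the ball of the box-shaped force gauge until it sits flat on the flange; only then let go, and then press the handle fully down to lock it. The gauge's post may be set higher or lower; never load the gauge with more than about 50 N, and leave the tape roll, petri dish and amber vial where they are.

Things in the scene. Friction and masses are not known exactly. Their poses are not given: they have to be found in the camera images.
- coupler: Loose aluminium ball coupler, 0.7 to 0.9 kg with handle: block 88 long (x -38 to +50) x 44 wide (y) x 48 mm high, dark spigot on the nose (to x = -54). Origin: socket axis, in the flat underside; z up. Socket open below: 38 mm mouth tapering over 9 mm to a 27.5 mm bore for the 24 mm ball. Seated, the underside lies flat on the flange below the ball; its heading is free.
- coupler_grip (a point): Where to grip the coupler: between its flat parallel side faces (y = +-22 mm), at x = -8, z = 38 mm of the coupler (its axes); farther to +x the raised handle meets the gripper's body. TCP here puts the finger tips 19 mm above the underside.
- latch (a joint): Coupler handle, rad: 0 down (locked, jaw toe 2 mm below the ball), 1.0 fully raised (hard stops). Above 0.6 the ball can pass. Raising swings its end up and towards the nose about the coupler's y axis. Stiff hinge, 0.07 N m (1 to 2 N at the end), stays where left. The jaw cannot close unless the ball is seated. At its stop the force rises sharply: stop near 5 N, more tips the coupler.
- latch_grip (a point): Centre of the black 18 mm ball knob at the end of the handle bar (bar 12 mm wide, 8 mm thick; free air under the knob). Handle down: at x = 87, y = 0, z = 52 mm of the coupler. In the handle's axes it is 63 along x and 12 mm along z from the hinge; handle x runs from hinge to end, z out of its upper face. Pinch the knob across y from above (it turns between the pads), or press it down.
- latch_hinge (a point): Hinge of the handle: coupler x = 24, y = 0, z = 40 mm. Its axes are the handle's: x along the handle, z out of its upper face.
- park: Fixed parking stand: dark round foot of 96 mm, column, steel flange of 80 mm diameter with its top face at z = 64 mm, above it a 24 mm ball on a thin neck, ball centre 24 mm above the flange. Origin: underside of the foot, on the ball axis. At the start the coupler sits here, locked.
- gauge: Fixed force gauge: grey housing 130 x 104 x 40 mm, display on its front (-x), on top a clamped post with the same 80 mm flange and 24 mm ball. Origin: underside, on the ball axis. The flange's top face is NOT measured: 64 to 89 mm above the origin (ball top 36 mm above it). Rigid, rated for 50 N: lower at about 8 mm/s, stop when the force rises upward (a sideways touch is the ball in the bore).
- tape_roll: Bystander: loose roll of white tape, 60 mm across, 18 mm high; origin at its underside.
- petri_dish: Bystander: loose petri dish, 60 mm across, 15 mm high; origin at its underside.
- amber_vial: Bystander: loose small amber bottle with black cap, 33 mm across, 86 mm high; origin at its underside.

How it is judged:
By the outcome, as a careful person would: the job done as asked, in the order asked, and still so for the second after the job is handed in, with the robot touching nothing.
It also fails if it takes over 72 s, if anything falls off the work surface, if the arm or the gripper's body presses on something with over 40 N, if the wrist force passes 120 N, or if a joint passes its speed limit or range.

## Robot

A 6-joint arm with a two-finger parallel gripper is mounted at the origin on a cart in front of the work surface, level with it; the furniture and walls round the work are solid. World frame = base frame: x ahead of the robot, y to its left, z up, the work surface at z = 0. Lengths are in m, angles in rad, forces in N, time in s.
With the tool pointing down it reaches from about 0.25 to 0.775 m from the base axis. Payload 8.9 kg.
Tool frame: the origin (TCP) lies between the finger pads, 19 mm behind the fingertips; this is the grasp point; z points along the fingers, y is the line along which they close (so a half turn about z gives the same grasp; the last joint's range is limited). The gripper opens to 85 mm and grips with 20 to 120 N. Pads are 22 mm wide; open, the fingers measure 114 mm over their backs; the gripper's body (76 mm by 85 mm) begins 54 mm behind the grasp point. The pads swing forward as they close: fully open they stand 13 mm farther back than shut.
Start: joints at [1.067, 0.291, -0.153, 1.127, 0, 1.431], TCP at [0.187, 0.49, 0.25] pointing down, gripper open.
Joint ranges: [-2.52, 2.52], [-0.91, 1.74], [-1.3, 1.37], [-1.96, 2.02], [-1.52, 1.47], [-3.14, 3.14]. Speed limits (rad/s): [2.22, 2.22, 2.79, 3.14, 3.14, 3.14].

## Interface

Orientations are given as a unit quaternion [x, y, z, w].
In Python, from workcell import * gives the robot as it stands. The module is installed in compiled form; this text tells all that it offers.
- The arm moves only by the tool move_arm, never from a script. Its argument "steps" is one flat list of numbers, 7 for each row, row after row: the shift along the tool's x, y, z in units of 0.04 m (1.0 is 0.04 m), then the turn, a rotation vector about the tool's x, y, z in units of 6 degrees (1.0 is 6 degrees), then the opening, from -1 (shut) to 1 (fully open). In form: [tx, ty, tz, ax, ay, az, fingers, tx, ty, tz, ax, ay, az, fingers, ...]. A call has exactly 10 rows; each row shifts and turns the commanded pose from where the row before left it, along the tool's axes as they then stand; what a row does not reach is not made up. A row lasts 1/10 s, in which the tool goes at most 50 mm and 8.59 degrees, less where a joint would pass 70% of its speed; a pose out of reach is approached as far as the arm can. A call with a number of a shift or a turn outside -1 to 1 is refused whole. A call with a gripper value outside its range is refused whole. The fingers move at their own pace and stop on an object; the grip force is fixed at half the most. Time passes only in rows, so rows that do not move let the fingers close, or fill a call up. It gives the time, the measured TCP pose, the force, the opening and the grip force at its end, in the units of the state.
- get_obs(): the state, without advancing time (a new reading comes with each control period).
- grab_frame(name): name is "scene" or "top" or "wrist"; returns (picture, depth): 480x640x3 uint8, red, green, blue; 480x640 float32, m along the optical axis (not along the pixel's ray), 0 where there is no reading.
- camera_info(name): a dict with "K" (3x3 intrinsics, pixels), "R" (3x3) and "t" (3): a world point X has camera coordinates R X + t; the wrist camera has in their place "tool_from_camera" (4x4, takes a point from camera to tool coordinates, whose origin is the TCP and whose axes are the flange's). Camera axes: x right, y down, z forward; pixel columns grow to the right and rows downward; lengths in m; the calibration is good to about 2 mm. A picture is of the moment at which its call begins: read the wrist's pose just before it. camera_info takes no time and is no camera call.
- sign_off(): hands the job in; it is judged then, once.
Trained networks look in the newest picture that a camera, given by its name, has taken for a name from the list of things; names that differ only in an ending like _2 or _b are one class to them, and where a whole thing is asked for, a point or a joint stands for the part that bears it (a point fixed in the world has none). Each returns a list of dicts, best first, with "score" (0 to 1); they miss things now and then, are a little off and sometimes report something else, mostly with a low value. They report only what shows in the picture. A call takes as long as a camera call.
- regions_of(camera, query): "region" (480x640 bool, what is visible of it) and "extent" ([centre column, centre row, width, height] in pixels, round what is visible of it).
The state is a dict: "t": time; "q": joint angles; "qvel": joint speeds; "joint_efforts": joint torques, N m; "tcp_pos": TCP position; "tcp_rot": TCP orientation; "force": force on the tool from outside, world axes, zero at the start; "torque": the same for the moment, N m; "finger_gap": finger opening in m; "finger_force": force on a finger pad.
Only numpy, scipy, OpenCV 4.12 (cv2) and the standard library are available. Lean on these libraries where they do the work, as an engineer would, in place of code of your own. Each camera call takes 0.05 s, during which the arm holds its last target. There are 200 camera calls.

## Working session

There is one attempt and no reset: what is moved stays moved. The work goes in short steps, Python scripts to look and compute and a tool call to move; the robot and the scene stay as the last step left them, time stands still between calls to the robot, and variables do not carry over. Pictures are saved under pics/ and viewed, at most 10 in all, crops included, and the job is handed in when it is done.

Besides the shell and the picture viewer there is one more tool, called after ">>>" as name(argument=value, ...) on one line, values as JSON. move_arm: Moves the arm, as the interface text tells. Shifts and turns lie within -1 to 1; 1 stands for 0.04 m of shift or 6 degrees of turn. Its arguments: {"type":"object","properties":{"steps":{"type":"array"}},"required":["steps"]}

```bash
mkdir -p pics; ls
cat > h.py <<'E'
from workcell import *
import numpy as np, cv2
from scipy.spatial.transform import Rotation as R
def cloud(name,d,o=None):
    c=camera_info(name); K=np.array(c["K"]); v,u=np.mgrid[:480,:640]
    P=np.stack([(u-K[0,2])/K[0,0]*d,(v-K[1,2])/K[1,1]*d,d],-1)
    if name=="wrist":
        T=np.array(c["tool_from_camera"]); P=P@T[:3,:3].T+T[:3,3]
        return P@R.from_quat(o["tcp_rot"]).as_matrix().T+o["tcp_pos"]
    return (P-np.array(c["t"]))@np.array(c["R"])
E
python3 - <<'E'
from h import *
o=get_obs(); print(o)
for n in ["top","scene"]:
    im,d=grab_frame(n); cv2.imwrite(f"pics/{n}0.png",im[...,::-1]); P=cloud(n,d); np.savez(f"{n}0.npz",im=im,d=d,P=P)
    for q in ["coupler","latch","latch_grip","park","gauge","tape_roll","petri_dish","amber_vial"]:
        for r in regions_of(n,q)[:2]:
            m=r["region"]&(d>0); p=P[m]
            print(n,q,round(r["score"],2),np.round(r["extent"]),m.sum(),np.round(np.median(p,0),3),np.round(np.percentile(p,2,0),3),np.round(np.percentile(p,98,0),3)) if m.sum() else print(n,q,'none')
E
```

```text
pics
{'t': 0.0, 'q': array([ 1.06667868e+00,  2.91246156e-01, -1.54101234e-01,  1.12670956e+00,
       -1.55170348e-06,  1.43152327e+00]), 'qvel': array([-1.98468109e-03,  2.43941220e-04,  1.47041577e-05,  5.99994891e-04,
       -3.81678692e-04,  7.87800684e-04]), 'joint_efforts': array([-2.49675111e-03, -5.37139678e+01,  3.31374156e+01,  1.57901453e-02,
       -5.24216011e-04, -2.33167917e-06]), 'tcp_pos': array([0.18710881, 0.49009322, 0.24945939]), 'tcp_rot': array([ 1.81412165e-01,  9.83406950e-01, -5.98223043e-04, -1.98553184e-04]), 'force': array([-0.00703487, -0.72003957,  0.6251982 ]), 'torque': array([-0.00997711,  0.0250408 ,  0.00708464]), 'finger_force': 0.0, 'finger_gap': 0.08510052470322071}
top coupler 0.65 [422. 259.  38.  79.] 1564 [ 0.487 -0.187  0.111] [ 0.44  -0.221  0.071] [ 0.563 -0.156  0.122]
top coupler 0.46 [217. 290.  69.  79.] 3894 [0.473 0.189 0.041] [0.416 0.141 0.023] [0.543 0.25  0.112]
top latch 0.85 [433. 238.  23.  45.] 417 [ 0.523 -0.205  0.118] [ 0.496 -0.224  0.098] [ 0.568 -0.184  0.124]
top latch 0.55 [330. 323.  27.  38.] 801 [ 0.406 -0.009  0
[... 1341 characters left out ...]
6 -0.001] [ 0.655 -0.187  0.123]
scene gauge 0.56 [181. 267.  92.  89.] 5425 [0.46  0.181 0.039] [0.409 0.137 0.007] [0.541 0.235 0.108]
scene gauge 0.51 [276. 354.  45.  39.] 1250 [ 0.401 -0.013  0.013] [ 0.376 -0.039  0.002] [0.432 0.015 0.016]
scene tape_roll 0.7 [312. 281.  37.  28.] 1011 [0.553 0.005 0.016] [ 0.529 -0.022 -0.001] [0.584 0.033 0.019]
scene petri_dish 0.74 [275. 353.  42.  40.] 1263 [ 0.401 -0.013  0.013] [ 0.376 -0.039  0.003] [0.432 0.015 0.016]
scene petri_dish 0.48 [427. 308.  86.  88.] 3282 [ 0.474 -0.195  0.109] [ 0.434 -0.225  0.067] [ 0.559 -0.158  0.121]
scene amber_vial 0.58 [334. 226.  27.  49.] 819 [0.649 0.01  0.049] [ 0.642 -0.001  0.003] [0.67  0.028 0.086]
```

Run:
```python
from h import *
a=cv2.imread("pics/top0.png");s=cv2.imread("pics/scene0.png")
c=[cv2.resize(x,(400,300),interpolation=cv2.INTER_CUBIC) for x in (a[200:338,370:554],a[230:350,130:290],s[240:400,350:560],s[210:340,120:290])]
cv2.imwrite("pics/m0.png",np.vstack([np.hstack(c[:2]),np.hstack(c[2:])]))
for n in ["top","scene"]:
    z=np.load(n+"0.npz");P=z["P"];im=z["im"]
    # coupler block top 
    x,y,h=P[...,0],P[...,1],P[...,2]
    m=(h>.1)&(h<.135)&(x>.38)&(x<.62)&(y<-.1)&(y>-.3)
    for lo,hi in [(.105,.1145),(.1145,.135),(.1,.135)]:
        k=m&(h>lo)&(h<hi); p=P[k]; r=cv2.minAreaRect(p[:,:2].astype(np.float32)*1000); print(n,'coup',lo,k.sum(),np.round(p.mean(0),4),r)
    # gauge
    m=(x>.38)&(x<.6)&(y>.08)&(y<.3)
    print(np.histogram(h[m],bins=np.arange(0,.14,.004)))
    for lo,hi in [(.03,.046),(.06,.095),(.098,.14)]:
        k=m&(h>lo)&(h<hi)
        p=P[k]
        if len(p)>5:
            print(n,'gauge',lo,len(p),np.round(p.mean(0),4),np.median(p[:,2]),p.max(0),cv2.minAreaRect(p[:,:2].astype(np.float32)*1000),cv2.minEnclosingCircle(p[:,:2].astype(np.float32)*1000))
    # park foot
    m=(x>.35)&(x<.6)&(y<-.08)&(y>-.3)
    for lo,hi in [(.006,.018),(.06,.068)]:
        p=P[m&(h>lo)&(h<hi)]; print('park',lo,len(p),cv2.minEnclosingCircle(p[:,:2].astype(np.float32)*1000) if len(p) else 0)
```

```text
top coup 0.105 1013 [ 0.4819 -0.186   0.111 ] ((505.8725891113281, -195.67581176757812), (48.91734313964844, 124.39823913574219), 68.0998306274414)
top coup 0.1145 313 [ 0.5349 -0.2074  0.1195] ((512.8394165039062, -198.70382690429688), (39.84964370727539, 124.31129455566406), 66.98771667480469)
top coup 0.1 1378 [ 0.4943 -0.1909  0.1126] ((509.2071533203125, -196.85995483398438), (48.79934310913086, 132.00820922851562), 70.2104263305664)
(array([1888,   16,   44,   46,   34,   30,   43,   41,  151, 1441,  636,
          1,    0,    0,    0,    0,    0,    0,    5,  653,  710,    5,
          0,    0,    0,    3,   19,   53,   64,   11,    0,    0,    0,
          0]), array([0.   , 0.004, 0.008, 0.012, 0.016, 0.02 , 0.024, 0.028, 0.032,
       0.036, 0.04 , 0.044, 0.048, 0.052, 0.056, 0.06 , 0.064, 0.068,
       0.072, 0.076, 0.08 , 0.084, 0.088, 0.092, 0.096, 0.1  , 0.104,
       0.108, 0.112, 0.116, 0.12 , 0.124, 0.128, 0.132, 0.136]))
top gauge 0.03 2245 [0.4743 0.1892 0.0389] 0.039056304818448705 [0.55309336 0.26008194 0.04478606] ((481.0331115722656, 197.67861938476562), (131.8
[... 1986 characters left out ...]
 80.33277130126953)
scene gauge 0.06 1305 [0.4739 0.1922 0.0796] 0.07956937155185485 [0.51892031 0.23665942 0.09471338] ((477.94219970703125, 195.66098022460938), (79.2461929321289, 78.78783416748047), 43.32640075683594) ((478.8540954589844, 197.21746826171875), 41.35485076904297)
scene gauge 0.098 191 [0.4753 0.193  0.1088] 0.10930838561741828 [0.48994543 0.20812443 0.11672757] ((476.3423767089844, 194.66375732421875), (20.459447860717773, 23.021228790283203), 38.44465255737305) ((477.8799133300781, 195.93112182617188), 12.222201347351074)
park 0.006 2318 ((433.0147705078125, -178.87454223632812), 92.50713348388672)
park 0.06 562 ((485.620849609375, -190.43716430664062), 46.734657287597656)
```

View pics/m0.png

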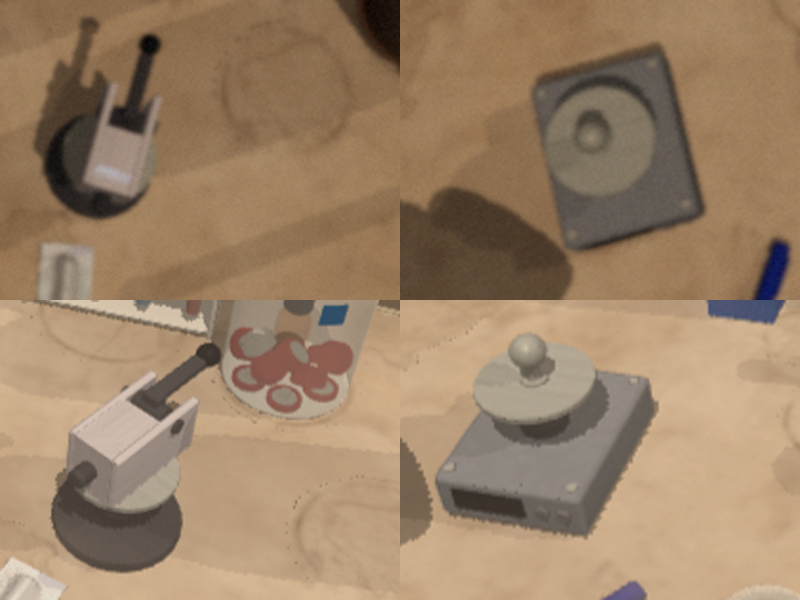

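View pics/top0.png

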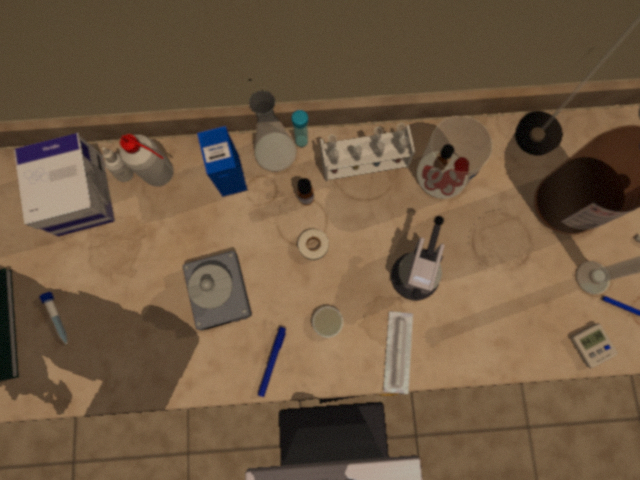

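The montage shows the coupler locked on the round stand with its handle towards +x and slightly −y. The gauge is at about (0.480, 0.197), with its flange at z≈0.08. Next I check for tall things along the way and where the wrist camera looks.

Run:
```python
from h import *
print(np.round(camera_info("wrist")["tool_from_camera"],3), camera_info("wrist")["K"][0])
for n in ("top","scene"):
    P=np.load(n+"0.npz")["P"];x,y,h=P[...,0],P[...,1],P[...,2]
    m=(h>.06)&(x>.1)&(x<.8)&(y>-.45)&(y<.6)
    g={}
    for p in P[m]:
        k=(round(p[0]/.05)*5,round(p[1]/.05)*5); g.setdefault(k,[]).append(p[2])
    print(n,{k:(round(float(np.percentile(v,98)),2)) for k,v in sorted(g.items()) if len(v)>8})
```

```text
[[ 0.001 -0.959 -0.282  0.073]
 [ 1.     0.001 -0.     0.   ]
 [ 0.    -0.282  0.959 -0.123]
 [ 0.     0.     0.     1.   ]] [359.9949584    0.         317.78109219]
top {(35, 0): 0.94, (45, -20): 0.11, (45, -15): 0.11, (45, 15): 0.08, (45, 20): 0.11, (45, 25): 0.08, (50, -20): 0.12, (50, -15): 0.11, (50, 15): 0.08, (50, 20): 0.12, (50, 25): 0.08, (55, -20): 0.12, (60, -45): 0.22, (60, 45): 0.1, (60, 50): 0.11, (65, -45): 0.21, (65, -30): 0.16, (65, -25): 0.15, (65, -20): 0.15, (65, 0): 0.09, (65, 5): 0.09, (65, 40): 0.11, (65, 45): 0.11, (65, 50): 0.11, (65, 55): 0.11, (70, -30): 0.15, (70, -25): 0.11, (70, -20): 0.15, (70, -15): 0.11, (70, -10): 0.11, (70, -5): 0.11, (70, 0): 0.09, (70, 15): 0.13, (70, 20): 0.13, (70, 25): 0.18, (70, 30): 0.18, (70, 35): 0.15, (70, 40): 0.11, (70, 45): 0.11, (70, 50): 0.11, (70, 55): 0.11, (75, -30): 0.15, (75, -25): 0.15, (75, -20): 0.11, (75, -15): 0.11, (75, -10): 0.1, (75, -5): 0.11, (75, 0): 0.11, (75, 5): 0.21, (75, 10): 0.21, (75, 15): 0.13, (75, 20): 0.13, (75, 30): 0.19, (75, 35): 0.16, (75, 40): 0.11, (75, 45): 0.11, (75, 50): 0.11, (75, 
[... 432 characters left out ...]
): 0.15, (65, 0): 0.09, (65, 5): 0.09, (65, 20): 0.13, (65, 40): 0.11, (65, 45): 0.11, (65, 50): 0.11, (65, 55): 0.11, (70, -30): 0.15, (70, -25): 0.15, (70, -20): 0.15, (70, -15): 0.11, (70, -10): 0.11, (70, -5): 0.11, (70, 15): 0.13, (70, 20): 0.13, (70, 25): 0.18, (70, 30): 0.18, (70, 35): 0.15, (70, 40): 0.11, (70, 45): 0.11, (70, 50): 0.11, (70, 55): 0.11, (75, -30): 0.15, (75, -25): 0.15, (75, -20): 0.11, (75, -15): 0.11, (75, -10): 0.11, (75, -5): 0.11, (75, 0): 0.11, (75, 5): 0.21, (75, 10): 0.21, (75, 15): 0.13, (75, 20): 0.13, (75, 30): 0.18, (75, 35): 0.16, (75, 40): 0.11, (75, 45): 0.11, (75, 50): 0.11, (75, 55): 0.11, (80, 0): 0.11, (80, 5): 0.21, (80, 10): 0.21, (80, 45): 0.11}
```

>>> move_arm(steps=[-0.67,-0.66,0,0,0,0,1,-0.67,-0.66,0,0,0,0,1,-0.67,-0.66,0,0,0,0,1,-0.67,-0.66,0,0,0,0,1,-0.67,-0.66,0,0,0,0,1,-0.67,-0.66,0,0,0,0,1,-0.67,-0.66,0,0,0,0,1,-0.67,-0.66,0,0,0,0,1,-0.67,-0.66,0,0,0,0,1,-0.67,-0.66,0,0,0,0,1])

```text
t: 1.9
tcp_pos: [0.3439, 0.1468, 0.2502]
tcp_rot: [0.181, 0.983, 0.0, 0.0]
force: [0.8, 0.0, 0.1]
finger_gap: 0.0854
finger_force: 0.0
```

Run:
```python
from h import *
o=get_obs();im,d=grab_frame("wrist");P=cloud("wrist",d,o)
x,y,h=P[...,0],P[...,1],P[...,2]
m=(d>0)&(x>.38)&(x<.6)&(y>.08)&(y<.3)
for lo,hi in [(.03,.046),(.07,.09),(.098,.14)]:
    p=P[m&(h>lo)&(h<hi)]
    if len(p)>5: print(lo,len(p),np.median(p[:,2]),p.max(0),cv2.minAreaRect(p[:,:2].astype(np.float32)*1000))
# sphere fit of known radius
from scipy.optimize import least_squares
p=P[m&(h>.098)&(h<.125)]
s=least_squares(lambda c:np.linalg.norm(p-c,axis=1)-.012,[.48,.197,.104],loss='soft_l1',f_scale=.001);print(s.x,np.std(s.fun))
for n in ("top","scene"):
    Q=np.load(n+"0.npz")["P"];q=Q[(Q[...,2]>.1)&(Q[...,2]<.125)&(Q[...,0]>.38)&(Q[...,0]<.6)&(Q[...,1]>.08)&(Q[...,1]<.3)]
    s=least_squares(lambda c:np.linalg.norm(q-c,axis=1)-.012,[.48,.197,.104],loss='soft_l1',f_scale=.001);print(n,s.x,np.std(s.fun))
```

```text
0.03 6094 0.03913599082689352 [0.55106724 0.25587622 0.04229399] ((477.7356872558594, 197.60012817382812), (130.0938720703125, 104.3569564819336), 11.967365264892578)
0.07 2791 0.08016462651500367 [0.51926126 0.23496507 0.08984745] ((474.4216003417969, 190.98193359375), (62.56566619873047, 80.43230438232422), 55.830284118652344)
0.098 256 0.11092891157595239 [0.48831478 0.19628604 0.1168662 ] ((477.85986328125, 191.1374053955078), (20.929195404052734, 10.024921417236328), 0.8596528172492981)
[0.47936879 0.19824515 0.10424874] 0.000492916764026908
top [0.48152006 0.19796499 0.10410476] 0.0010174855963312488
scene [0.4798859 0.1972608 0.1036819] 0.0010277475602152796
```

>>> move_arm(steps=[-0.67,-0.66,0,0,0,0,1,-0.67,-0.66,0,0,0,0,1,-0.67,-0.66,0,0,0,0,1,-0.67,-0.66,0,0,0,0,1,-0.67,-0.66,0,0,0,0,1,-0.67,-0.66,0,0,0,0,1,-0.67,-0.66,0,0,0,0,1,-0.67,-0.66,0,0,0,0,1,-0.67,-0.66,0,0,0,0,1,-0.67,-0.66,0,0,0,0,1])

```text
t: 2.95
tcp_pos: [0.5001, -0.1956, 0.25]
tcp_rot: [0.182, 0.983, -0.0, 0.0]
force: [-0.1, 0.7, -0.5]
finger_gap: 0.0854
finger_force: 0.0
```

```bash
cat > coup.py <<'E'
from h import *
from scipy.optimize import minimize
def look(tag):
    o=get_obs();im,d=grab_frame("wrist");P=cloud("wrist",d,o)
    cv2.imwrite(f"pics/{tag}.png",im[...,::-1]); np.savez(tag+".npz",P=P,im=im,d=d); return o,im,d,P
E
python3 - <<'E'
from coup import *
o,im,d,P=look("w1")
x,y,h=P[...,0],P[...,1],P[...,2]
m=(d>0)&(x>.38)&(x<.65)&(y<-.08)&(y>-.3)
print(np.histogram(h[m],bins=np.arange(.05,.14,.004)))
p=P[m&(h>.105)&(h<.1165)];r=cv2.minAreaRect(p[:,:2].astype(np.float32)*1000);print(r,len(p),np.median(p[:,2]))
for n in ("latch_grip","latch","coupler"):
  for g in regions_of("wrist",n)[:2]:
    k=g["region"]&(d>0);print(n,g["score"],np.round(g["extent"]),np.round(np.median(P[k],0),4))
# dark knob: dark & high
g=im.max(-1).astype(int); k=m&(h>.105)&(g<50)&(x>.545); q=P[k];print('knob',len(q),q.mean(0),q.min(0),q.max(0))
q=P[m&(h>.118)];print(cv2.minAreaRect(q[:,:2].astype(np.float32)*1000),q.max(0))
q=P[m&(h>.062)&(h<.067)];c=cv2.minEnclosingCircle(q[:,:2].astype(np.float32)*1000);print('flange',c)
E
```

```text
(array([ 135,  144,  218, 1617,  194,  170,  189,  184,  211,  240,  339,
        486,  249,  322,  826, 5074,  348, 1371,  276,   47,    0,    0]), array([0.05 , 0.054, 0.058, 0.062, 0.066, 0.07 , 0.074, 0.078, 0.082,
       0.086, 0.09 , 0.094, 0.098, 0.102, 0.106, 0.11 , 0.114, 0.118,
       0.122, 0.126, 0.13 , 0.134, 0.138]))
((549.4109497070312, -213.91903686523438), (56.5594596862793, 223.35975646972656), 64.80669403076172) 6135 0.111167299718894
latch_grip 0.91 [323. 276.  32. 104.] [ 0.5191 -0.2043  0.1189]
latch 0.81 [319. 275.  34. 103.] [ 0.5213 -0.2048  0.1189]
coupler 0.94 [318. 230.  65. 197.] [ 0.484  -0.1886  0.1113]
knob 513 [ 0.5586816  -0.21797978  0.12053917] [ 0.54500845 -0.28696982  0.10729743] [ 0.64760075 -0.20737761  0.12807535]
((561.4990234375, -217.71372985839844), (149.71051025390625, 174.99058532714844), 69.80399322509766) [ 0.64957282 -0.12105815  0.33087833]
flange ((548.2946166992188, -231.30296325683594), 119.74006652832031)
```

View pics/w1.png

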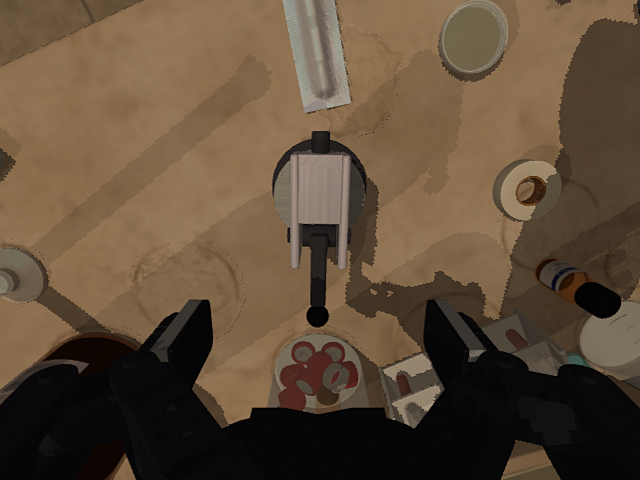

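The coupler is upright in the picture: nose up at (320,140), block around (320,200), knob at (317,316). Its axis is nearly along tool x. Next I refine the pose.

Run:
```python
from coup import *
z=np.load("w1.npz");P,im,d=z["P"],z["im"],z["d"]
roi=np.zeros((480,640),bool);roi[140:328,280:355]=1
h=P[...,2];g=im.max(-1).astype(int)
# block top (bright, z~.112)
k=roi&(h>.107)&(h<.117)&(g>90);k=cv2.morphologyEx(k.astype(np.uint8),cv2.MORPH_OPEN,np.ones((3,3)))>0
p=P[k];r=cv2.minAreaRect(p[:,:2].astype(np.float32)*1000);print("block",r,np.median(p[:,2]))
# per image-row edges -> side lines
L=[];Rr=[]
for v in range(160,262,4):
    u=np.where(k[v])[0]
    if len(u)>3: L.append(P[v,u[0]]);Rr.append(P[v,u[-1]])
L,Rr=np.array(L),np.array(Rr)
for a in (L,Rr):
    f=np.polyfit(a[:,0],a[:,1],1);print("side heading",np.degrees(np.arctan(f[0])),f)
kk=roi&(h>.105)&(g<60);kk[:300]=0;q=P[kk];
from scipy.optimize import least_squares
s=least_squares(lambda c:np.linalg.norm(q-c,axis=1)-.009,[.56,-.217,.116],loss='soft_l1',f_scale=.001);print("knob",s.x,np.std(s.fun),len(q))
mid=(L.mean(0)+Rr.mean(0))/2;print('mid',mid, 'knob dir from mid',np.degrees(np.arctan2(s.x[1]-mid[1],s.x[0]-mid[0])))
v=np.array([np.cos(np.radians(-21)),np.sin(np.radians(-21))])
print('origin from knob',s.x[:2]-.087*v)
print('block nose/tail along axis from knob', np.percentile((p[:,:2]-s.x[:2])@v,[.5,99.5]))
f=(h>.061)&(h<.0675);f[:135]=0;f[260:]=0;f[:,:265]=0;f[:,375:]=0
q=P[f][:,:2];s=least_squares(lambda c:np.maximum(np.linalg.norm(q-c,axis=1)-.04,0)*5-0.0,[.48,-.187]);print(len(q),s.x)
print(cv2.minEnclosingCircle(q.astype(np.float32)*1000))
o=get_obs();print(R.from_quat(o["tcp_rot"]).as_matrix().round(4),o["tcp_pos"])
```

```text
block ((486.6519470214844, -189.37576293945312), (43.311100006103516, 87.25616455078125), 67.80569458007812) 0.11124016544816842
side heading -21.933707965279343 [-0.40268097 -0.01650302]
side heading -21.769627176618442 [-0.39935668  0.02772576]
knob [ 0.56066695 -0.21915315  0.11530874] 0.026239624832961307 463
mid [ 0.48423326 -0.18856278  0.11023875] knob dir from mid -21.81232891413213
origin from knob [ 0.47944545 -0.18797514]
block nose/tail along axis from knob [-0.12285675 -0.03814889]
1545 [ 0.48300204 -0.18837853]
((484.916748046875, -190.80377197265625), 44.70052719116211)
[[-9.337e-01  3.580e-01 -8.000e-04]
 [ 3.580e-01  9.337e-01  6.000e-04]
 [ 1.000e-03  3.000e-04 -1.000e+00]] [ 0.49951294 -0.19442144  0.24954355]
```

>>> move_arm(steps=[-0.332,-0.005,0.3,0,0,0.03,0,-0.332,-0.005,0.3,0,0,0.03,0,-0.332,-0.005,0.3,0,0,0.03,0,-0.332,-0.005,0.3,0,0,0.03,0,-0.332,-0.005,0.3,0,0,0.025,0,0,0,0.37,0,0,0,0,0,0,0.37,0,0,0,0,0,0,0.37,0,0,0,0,0,0,0.37,0,0,0,0,0,0,0.37,0,0,0,0])

```text
t: 4.15
tcp_pos: [0.5609, -0.2176, 0.1158]
tcp_rot: [0.188, 0.982, 0.0, -0.0]
force: [-0.0, -0.3, 0.2]
finger_gap: 0.0425
finger_force: 0.0
```

Run:
```python
from coup import *
o,im,d,P=look("w2"); print(o["tcp_pos"],o["force"],o["finger_gap"])
M=R.from_quat(o["tcp_rot"]).as_matrix()
k=(d>0)&(P[...,2]>.09)&(im.max(-1)<60)
T=(P-o["tcp_pos"])@M
k&=(abs(T[...,1])<.015)&(abs(T[...,0])<.025)&(abs(T[...,2])<.02)
q=T[k];print(len(q),q.mean(0) if len(q) else 0,q.min(0),q.max(0))
```

```text
[ 0.56086077 -0.2176061   0.11577845] [-0.04674484 -0.27235788  0.17077445] 0.04246962417094484
2940 [ 0.00823294 -0.00125666 -0.00443266] [-0.00828107 -0.01000371 -0.01031872] [0.02499123 0.00728186 0.00302728]
```

View pics/w2.png

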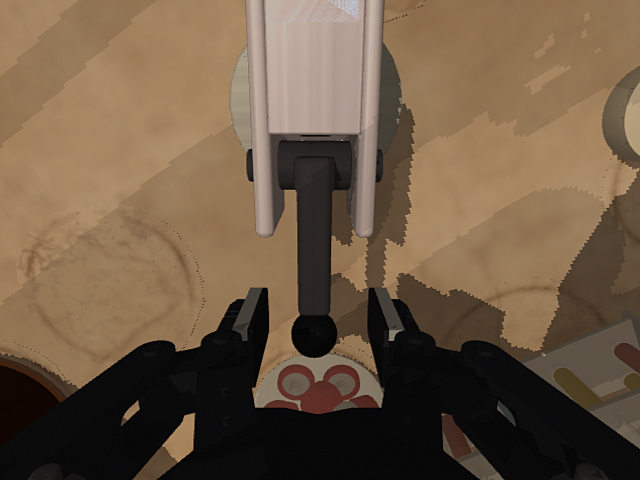

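The knob is at (314,335), between the pads and only about 1 mm off centre. I close on it and start the arc.

>>> move_arm(steps=[0,-0.03,0,0,0,0,-1,0,0,0,0,0,0,-1,0,0,0,0,0,0,-1,0,0,0,0,0,0,-1,0,0,0,0,0,0,-1,0,0,0,0,0,0,-1,0.019,0,-0.078,0,0,0,-1,0.019,0,-0.077,0,0,0,-1,0.026,0,-0.076,0,0,0,-1,0.027,0,-0.076,0,0,0,-1])

```text
t: 5.2
tcp_pos: [0.5567, -0.2187, 0.1281]
tcp_rot: [0.189, 0.982, 0.0, -0.001]
force: [-1.9, 1.5, -4.8]
finger_gap: 0.0143
finger_force: 58.4
```

Run:
```python
from coup import *
o,im,d,P=look("w3"); print(o["tcp_pos"],o["force"],o["finger_gap"])
M=R.from_quat(o["tcp_rot"]).as_matrix();T=(P-o["tcp_pos"])@M
k=(d>0)&(abs(T[...,1])<.006)&(T[...,0]<.1)&(T[...,2]<.06)&(T[...,2]>-.03)
q=T[k]
for a in np.arange(-.012,.1,.006):
    s=q[(q[:,0]>a)&(q[:,0]<a+.006)]
    if len(s): print(round(a+.003,3),len(s),np.percentile(s[:,2],[2,50]).round(4))
cv2.imwrite("pics/w3c.png",cv2.resize(im[200:400,220:420,::-1],(500,500)))
```

```text
[ 0.55672508 -0.21867446  0.12811129] [-1.92080265  1.45973319 -4.76845813] 0.014304962091509553
-0.009 37 [-0.0056 -0.0044]
-0.003 380 [-0.0078 -0.0062]
0.003 659 [-0.0075 -0.0049]
0.009 470 [-0.0041 -0.0005]
0.015 483 [-0.0015 -0.0001]
0.021 494 [-0.0007  0.0006]
0.027 495 [0.0001 0.0014]
0.033 505 [0.0008 0.0023]
0.039 512 [0.0018 0.003 ]
0.045 522 [0.0024 0.0038]
0.051 534 [0.0031 0.0046]
0.057 581 [0.004  0.0054]
0.063 629 [0.0048 0.0065]
0.069 517 [0.0139 0.0182]
0.075 563 [0.0133 0.0145]
0.081 572 [0.0135 0.0149]
0.087 610 [0.0139 0.0152]
0.093 631 [0.0141 0.0155]
0.099 415 [0.0144 0.0158]
```

View pics/w3c.png

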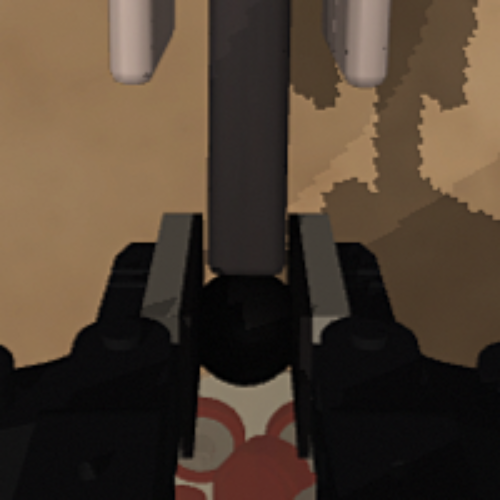

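The grip on the knob is good, but about 5 N suggests the pads resist the knob turning. I will tilt the tool with the handle, and first take out the accumulated twist.

>>> move_arm(steps=[0,0,0,0,-0.3,0,-1,0,0,0,0,-0.3,0,-1,0,0,0,0,-0.3,0,-1,0,0,0,0,-0.3,0,-1,0,0,0,0,-0.3,0,-1,0,0,0,0,-0.3,0,-1,0,0,0,0,0,0,-1,0,0,0,0,0,0,-1,0,0,0,0,0,0,-1,0,0,0,0,0,0,-1])

```text
t: 6.25
tcp_pos: [0.5578, -0.2191, 0.1285]
tcp_rot: [0.188, 0.978, -0.018, 0.092]
force: [1.6, -0.4, 1.4]
finger_gap: 0.0142
finger_force: 58.8
```

```bash
cat > hf.py <<'E'
from coup import *
o=get_obs();f=o["force"];c=np.array([.928,-.372,0]);print("t",o["t"],"pos",o["tcp_pos"],"fx",f@c,"fy",f@[.372,.928,0],"fz",f[2],"torq",o["torque"]@[.372,.928,0],"gap",o["finger_gap"],o["finger_force"])
M=R.from_quat(o["tcp_rot"]).as_matrix();print("tilt",np.arctan2(M[:2,2]@c[:2],-M[2,2]))
E
python3 hf.py
```

```text
t 6.25 pos [ 0.55776413 -0.21905173  0.12849441] fx 1.6776297597705616 fy 0.2432093706168261 fz 1.4417647311230013 torq -0.11261808554528646 gap 0.014159684331230118 58.826483488082886
tilt 0.18861431473322324
```

>>> move_arm(steps=[0.017,0,-0.0785,0,-0.4775,0,-1,0.017,0,-0.0785,0,-0.4775,0,-1,0.017,0,-0.0785,0,-0.4775,0,-1,0.017,0,-0.0785,0,-0.4775,0,-1,0.017,0,-0.0785,0,-0.4775,0,-1,0.017,0,-0.0785,0,-0.4775,0,-1,0.017,0,-0.0785,0,-0.4775,0,-1,0.017,0,-0.0785,0,-0.4775,0,-1,0,0,0,0,0,0,-1,0,0,0,0,0,0,-1])

```text
t: 7.25
tcp_pos: [0.5443, -0.2135, 0.1495]
tcp_rot: [0.181, 0.94, -0.054, 0.284]
force: [0.1, 2.0, -1.3]
finger_gap: 0.0146
finger_force: 58.9
```

```bash
python3 hf.py
```

```text
t 7.25 pos [ 0.54427835 -0.21349447  0.1495018 ] fx -0.6207337042332925 fy 1.9164420990478992 fz -1.2960325432126758 torq 0.6132859262388678 gap 0.014594974917396305 58.85932266712189
tilt 0.5865329033326655
```

>>> move_arm(steps=[0.017,0,-0.0785,0,-0.4775,0,-1,0.017,0,-0.0785,0,-0.4775,0,-1,0.017,0,-0.0785,0,-0.4775,0,-1,0.017,0,-0.0785,0,-0.4775,0,-1,0.017,0,-0.0785,0,-0.4775,0,-1,0.017,0,-0.0785,0,-0.4775,0,-1,0,0,0,0,0,0,-1,0,0,0,0,0,0,-1,0,0,0,0,0,0,-1,0,0,0,0,0,0,-1])

```text
t: 8.25
tcp_pos: [0.53, -0.2079, 0.1607]
tcp_rot: [0.171, 0.887, -0.081, 0.421]
force: [0.8, 0.3, -4.3]
finger_gap: 0.0145
finger_force: 58.7
```

```bash
python3 hf.py
```

```text
t 8.25 pos [ 0.53003781 -0.20794762  0.16070323] fx 0.6455879411519178 fy 0.5389697566068048 fz -4.329808716325514 torq 1.4134089288764904 gap 0.014493554105476763 58.7282395362854
tilt 0.8862777520866411
```

>>> move_arm(steps=[0.008,0,-0.039,0,-0.24,0,-1,0.008,0,-0.039,0,-0.24,0,-1,0,0,0,0,0,0,-1,0,0,0,0,0,0,-1,0,0,0,0,0,0,-1,0,0,0,0,0,0,-1,0,0,0,0,0,0,-1,0,0,0,0,0,0,-1,0,0,0,0,0,0,-1,0,0,0,0,0,0,-1])

```text
t: 9.25
tcp_pos: [0.5272, -0.2067, 0.1623]
tcp_rot: [0.169, 0.876, -0.085, 0.444]
force: [-2.3, 1.0, -6.1]
finger_gap: 0.0142
finger_force: 58.7
```

```bash
python3 hf.py
python3 - <<'E'
from coup import *
im,d=grab_frame("scene");cv2.imwrite("pics/s2.png",cv2.resize(im[200:400,320:560,::-1],(720,600)))
E
```

```text
t 9.25 pos [ 0.5271825  -0.20671331  0.16227494] fx -2.446926555063369 fy 0.05743359001186388 fz -6.111181505658251 torq 2.144371676024954 gap 0.014155968458475526 58.72252106666565
tilt 0.9377665233988369
```

View pics/s2.png

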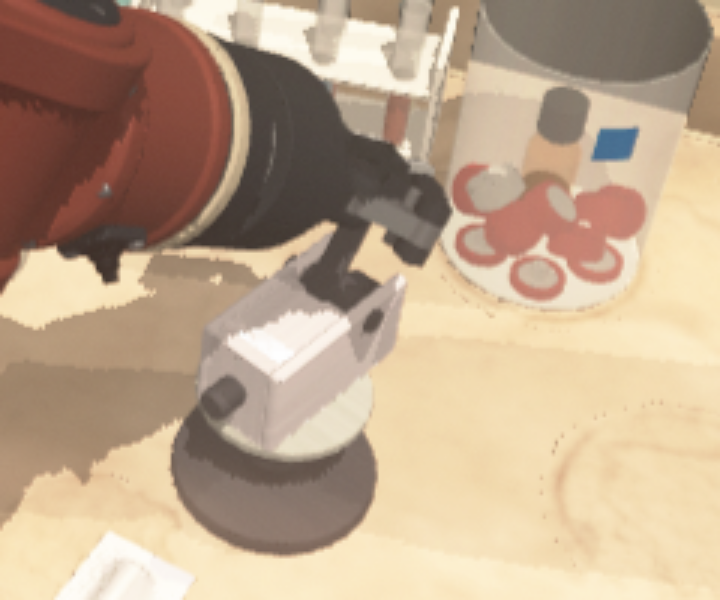

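The handle is raised to about 0.95 rad and the block still sits on the stand. I ease off the radial pull, let go and retract along the tool axis.

>>> move_arm(steps=[0.025,0,0,0,0,0,-1,0,0,0,0,0,0,0.5,0,0,0,0,0,0,0.5,0,0,0,0,0,0,0.5,0,0,0,0,0,0,0.5,0,0,-0.2,0,0,0,0.5,0,0,-0.4,0,0,0,0.5,0,0,-0.4,0,0,0,0.5,0,0,-0.5,0,0,0,0.5,0,0,-0.5,0,0,0,0.5])

```text
t: 10.3
tcp_pos: [0.4667, -0.1824, 0.21]
tcp_rot: [0.168, 0.876, -0.085, 0.443]
force: [2.6, -0.4, 1.0]
finger_gap: 0.0641
finger_force: 0.0
```

```bash
python3 hf.py
python3 - <<'E'
from h import *
im,d=grab_frame("scene");P=cloud("scene",d);np.savez("s3.npz",P=P,im=im,d=d)
for q in ("coupler","latch"):
  for r in regions_of("scene",q)[:1]:
    m=r["region"]&(d>0);print(q,r["score"],np.round(r["extent"]),np.round(np.percentile(P[m],[2,50,98],axis=0),3).tolist())
E
```

```text
t 10.3 pos [ 0.46668568 -0.18244742  0.21004594] fx 2.5895285290111083 fy 0.5691803312483436 fz 0.992253488955469 torq 0.7263760905334613 gap 0.06412783636447875 0.0
tilt 0.9367869084566295
coupler 0.55 [421. 300.  73. 101.] [[0.436, -0.225, 0.066], [0.471, -0.195, 0.108], [0.528, -0.158, 0.167]]
latch 0.59 [438. 278.  37.  58.] [[0.491, -0.216, 0.009], [0.505, -0.203, 0.115], [0.716, -0.177, 0.171]]
```

>>> move_arm(steps=[0,0,0,0,0.895,0,0.5,0,0,0,0,0.895,0,0.5,0,0,0,0,0.895,0,0.5,0,0,0,0,0.895,0,0.5,0,0,0,0,0.895,0,0.5,0,0,0,0,0.895,0,0.5,0,0,0,0,0.895,0,0.5,0,0,0,0,0.895,0,0.5,0,0,0,0,0.895,0,0.5,0,0,0,0,0.895,0,0.5])

```text
t: 11.45
tcp_pos: [0.4686, -0.1835, 0.2082]
tcp_rot: [0.189, 0.982, -0.001, 0.003]
force: [1.2, 0.2, -0.9]
finger_gap: 0.0643
finger_force: 0.0
```

```bash
python3 hf.py
cat > pose.py <<'E'
# coupler pose from wrist view: block-top rectangle
from coup import *
import sys
o,im,d,P=look(sys.argv[1]); zt=float(sys.argv[2])
M=R.from_quat(o["tcp_rot"]).as_matrix();T=(P-o["tcp_pos"])@M
h=P[...,2];k=(d>0)&(abs(h-zt)<.005)&(abs(T[...,1])<.03)&(T[...,0]<.09)&(T[...,0]>-.08)
p=T[k];p=p[im[k].max(-1)>90];print(len(p),np.median(p[:,2]),"tool frame xy pct",np.percentile(p[:,:2],[1,99],axis=0).round(4).tolist())
for lo in np.arange(-.06,.06,.012):
    s=p[(p[:,0]>lo)&(p[:,0]<lo+.012)]
    if len(s)>20: print(round(lo+.006,3),len(s),np.percentile(s[:,1],[1,99]).round(4),np.percentile(s[:,1],[1,99]).mean().round(4))
print(cv2.minAreaRect(p[:,:2].astype(np.float32)*1000), M[:,0])
E
python3 pose.py w4 .112
```

```text
t 11.45 pos [ 0.4686145  -0.18352246  0.20823959] fx 1.014888062341113 fy 0.5920640714443068 fz -0.8526414851483723 torq 0.03206952672581515 gap 0.06430224386797907 0.0
tilt 0.00697944045188875
5230 0.09705936307208299 tool frame xy pct [[-0.0592, -0.0207], [0.0231, 0.0222]]
-0.054 158 [-0.0212  0.0196] -0.0008
-0.042 175 [-0.0208  0.0184] -0.0012
-0.03 309 [-0.0211  0.0224] 0.0006
-0.018 947 [-0.0209  0.0221] 0.0006
-0.006 1161 [-0.0204  0.0223] 0.0009
0.006 1212 [-0.0201  0.0221] 0.001
0.018 1226 [-0.0205  0.0223] 0.0009
((-20.391441345214844, -0.4146862030029297), (88.24899291992188, 46.24770736694336), 0.17383570969104767) [-0.92870287  0.37075902 -0.00698087]
```

View pics/w4.png

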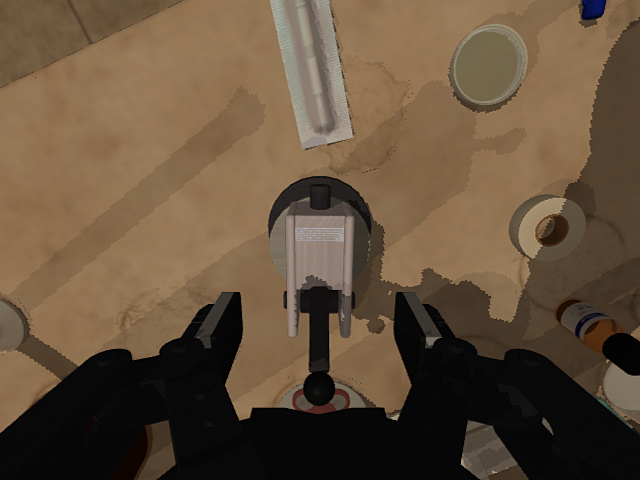

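The handle stands raised with the knob at (319,388), and the block is nearly square to the tool. I shift over the grip point and descend in two stages.

>>> move_arm(steps=[-0.08,0.009,0,0,0,0,0.6,-0.077,0.009,0,0,0,0,0.6,0,0,0.2,0,0,0,0.6,0,0,0.3,0,0,0,0.6,0,0,0.4,0,0,0,0.6,0,0,0.4,0,0,0,0.6,0,0,0.2,0,0,0,0.6,0,0,0,0,0,0,0.6,0,0,0,0,0,0,0.6,0,0,0,0,0,0,0.6])

```text
t: 12.5
tcp_pos: [0.4751, -0.1854, 0.1502]
tcp_rot: [0.189, 0.982, -0.001, 0.006]
force: [-0.7, -0.3, 0.4]
finger_gap: 0.0688
finger_force: 0.0
```

```bash
python3 hf.py;python3 pose.py w5 .112
```

```text
t 12.5 pos [ 0.47509509 -0.18542789  0.15019802] fx -0.4946910213948533 fy -0.5425388108203564 fz 0.39092881266634694 torq -0.036155539404528696 gap 0.0687541645435578 0.0
tilt 0.01241193015951191
7301 0.038825541904001816 tool frame xy pct [[-0.0428, -0.0211], [0.0297, 0.0215]]
-0.054 66 [-0.0217  0.02  ] -0.0008
-0.042 23 [-0.0219  0.0221] 0.0001
-0.03 41 [-0.0243  0.0188] -0.0028
-0.018 172 [-0.0216  0.0214] -0.0001
-0.006 1626 [-0.0191  0.0214] 0.0012
0.006 2030 [-0.0208  0.0215] 0.0004
0.018 2165 [-0.0208  0.0216] 0.0004
0.03 1178 [-0.0205  0.0214] 0.0005
((-13.600067138671875, -1.0627613067626953), (87.65601348876953, 46.391422271728516), 0.09612807631492615) [-0.92858097  0.37092219 -0.01241433]
```

>>> move_arm(steps=[0,0.006,0,0,0.055,0,0.6,0,0,0,0,0.055,0,0.6,0,0,0.2,0,0,0,0.6,0,0,0.3,0,0,0,0.6,0,0,0.3,0,0,0,0.6,0,0,0.25,0,0,0,0.6,0,0,0.15,0,0,0,0.6,0,0,0,0,0,0,0.6,0,0,0,0,0,0,0.6,0,0,0,0,0,0,0.6])

```text
t: 13.55
tcp_pos: [0.4751, -0.1851, 0.1019]
tcp_rot: [0.189, 0.982, 0.0, 0.0]
force: [0.3, -0.4, 0.4]
finger_gap: 0.0684
finger_force: 0.0
```

```bash
python3 hf.py
```

```text
t 13.55 pos [ 0.47512637 -0.1851239   0.10192441] fx 0.4217428642054856 fy -0.2243994587214741 fz 0.4201960183063717 torq -0.0528176629024121 gap 0.06836751229390567 0.0
tilt 0.00037962144143435794
```

>>> move_arm(steps=[0,0,0,0,0,0,-1,0,0,0,0,0,0,-1,0,0,0,0,0,0,-1,0,0,0,0,0,0,-1,0,0,0,0,0,0,-1,0,0,0,0,0,0,-1,0,0,0,0,0,0,-1,0,0,0,0,0,0,-1,0,0,-0.05,0,0,0,-1,0,0,0,0,0,0,-1])

```text
t: 14.55
tcp_pos: [0.4743, -0.1847, 0.1032]
tcp_rot: [0.189, 0.982, 0.0, -0.001]
force: [0.0, -0.3, -7.1]
finger_gap: 0.043
finger_force: 61.8
```

```bash
python3 hf.py
```

```text
t 14.55 pos [ 0.47426437 -0.18467349  0.10318681] fx 0.14686250778446167 fy -0.28624153629634563 fz -7.0907904287687025 torq 0.05223048637782109 gap 0.04297797564736696 61.804912090301514
tilt -0.0016064882875983129
```

>>> move_arm(steps=[0,0,-0.1,0,0,0,-1,0,0,-0.15,0,0,0,-1,0,0,-0.2,0,0,0,-1,0,0,-0.2,0,0,0,-1,0,0,-0.25,0,0,0,-1,0,0,-0.3,0,0,0,-1,0,0,-0.35,0,0,0,-1,0,0,-0.35,0,0,0,-1,0,0,-0.35,0,0,0,-1,0,0,-0.25,0,0,0,-1])

```text
t: 15.55
tcp_pos: [0.4752, -0.1852, 0.2052]
tcp_rot: [0.189, 0.982, -0.0, 0.001]
force: [-0.3, -0.2, -6.7]
finger_gap: 0.0432
finger_force: 62.0
```

```bash
python3 hf.py; python3 pose.py w6 .2125
python3 - <<'E'
from h import *
from scipy.optimize import least_squares
im,d=grab_frame("scene");P=cloud("scene",d)
for nm,im,d,P in [("scene",im,d,P)]:
    q=P[(d>0)&(P[...,2]>.072)&(P[...,2]<.105)&(abs(P[...,0]-.48)<.03)&(abs(P[...,1]+.187)<.03)]
    q=q[:];print(len(q)); s=least_squares(lambda c:np.linalg.norm(q-c,axis=1)-.012,[.48,-.187,.088],loss='soft_l1',f_scale=.001);print("park ball",s.x,np.std(s.fun))
E
```

```text
t 15.55 pos [ 0.47517624 -0.18515967  0.20523244] fx -0.23395680135131944 fy -0.30587384757204616 fz -6.710705158899364 torq 0.07515401204438082 gap 0.0431728918293226 62.022178173065186
tilt 0.001085919907044925
9148 -0.009119850735374399 tool frame xy pct [[-0.0214, -0.0208], [0.0293, 0.0211]]
-0.03 65 [-0.0245  0.0193] -0.0026
-0.018 200 [-0.0219  0.0194] -0.0012
-0.006 336 [-0.0194  0.0211] 0.0008
0.006 2681 [-0.0198  0.0211] 0.0006
0.018 3862 [-0.0208  0.0212] 0.0002
0.03 2004 [-0.0208  0.0211] 0.0001
((-0.04874229431152344, -1.380147933959961), (46.530696868896484, 59.66017532348633), 89.7985610961914) [-0.92866928  0.37090725 -0.00108615]
263
park ball [ 0.48181679 -0.18773787  0.08701952] 0.0010506521323779094
```

>>> move_arm(steps=[0.073,0.179,0,0,0,0,-1,0.145,0.357,0,0,0,0,-1,0.2,0.491,0,0,0,0,-1,0.218,0.536,0,0,0,0,-1,0.218,0.536,0,0,0,0,-1,0.218,0.536,0,0,0,0,-1,0.218,0.536,0,0,0,0,-1,0.218,0.536,0,0,0,0,-1,0.218,0.536,0,0,0,0,-1,0.218,0.536,0,0,0,0,-1])

```text
t: 16.65
tcp_pos: [0.4723, 0.0236, 0.2029]
tcp_rot: [0.189, 0.982, 0.0, -0.001]
force: [0.1, -0.2, -7.1]
finger_gap: 0.0433
finger_force: 62.3
```

>>> move_arm(steps=[0.218,0.536,0,0,0,0,-1,0.218,0.536,0,0,0,0,-1,0.218,0.536,0,0,0,0,-1,0.218,0.536,0,0,0,0,-1,0.218,0.536,0,0,0,0,-1,0.218,0.536,0,0,0,0,-1,0.163,0.402,0,0,0,0,-1,0.109,0.268,0,0,0,0,-1,0.073,0.179,0,0,0,0,-1,0.036,0.089,0,0,0,0,-1])

```text
t: 17.65
tcp_pos: [0.4719, 0.2014, 0.2034]
tcp_rot: [0.189, 0.982, 0.0, -0.0]
force: [-0.1, -0.3, -7.4]
finger_gap: 0.0428
finger_force: 62.4
```

```bash
python3 hf.py; python3 pose.py w7 .2125|tail -3
```

```text
t 17.65 pos [0.47192132 0.20136427 0.20335589] fx -0.018487623999547804 fy -0.34081342688732613 fz -7.354673591204921 torq 0.05101371536646648 gap 0.042815118279860696 62.436676025390625
tilt -0.0009809770995690753
0.018 3514 [-0.0192  0.0213] 0.0011
0.03 1700 [-0.0205  0.0213] 0.0004
((0.01271820068359375, -0.9794521331787109), (59.3536491394043, 46.38615036010742), 0.7822796106338501) [-0.92889317  0.37034647  0.00098152]
```

>>> move_arm(steps=[-0.02,-0.01,0.1,0,0,0,-1,0,0,0.15,0,0,0,-1,0,0,0.2,0,0,0,-1,0,0,0.2,0,0,0,-1,0,0,0.2,0,0,0,-1,0,0,0.13,0,0,0,-1,0,0,0.1,0,0,0,-1,0,0,0,0,0,0,-1,0,0,0,0,0,0,-1,0,0,0,0,0,0,-1])

```text
t: 18.7
tcp_pos: [0.4732, 0.2002, 0.1608]
tcp_rot: [0.189, 0.982, 0.0, 0.0]
force: [0.4, -0.3, -7.5]
finger_gap: 0.043
finger_force: 62.4
```

```bash
python3 hf.py
```

```text
t 18.7 pos [0.47323533 0.2001865  0.16078333] fx 0.49128669909630673 fy -0.1371478148194406 fz -7.457807952523505 torq 0.08164903629996423 gap 0.042997726827914196 62.3986029624939
tilt 6.607592446226662e-05
```

>>> move_arm(steps=[0,0,0.02,0,0,0,-1,0,0,0.02,0,0,0,-1,0,0,0.02,0,0,0,-1,0,0,0.02,0,0,0,-1,0,0,0.02,0,0,0,-1,0,0,0.02,0,0,0,-1,0,0,0.02,0,0,0,-1,0,0,0.02,0,0,0,-1,0,0,0.02,0,0,0,-1,0,0,0.02,0,0,0,-1])

```text
t: 19.7
tcp_pos: [0.473, 0.2001, 0.1524]
tcp_rot: [0.189, 0.982, 0.0, -0.0]
force: [-0.4, 0.6, -7.0]
finger_gap: 0.043
finger_force: 62.4
```

>>> move_arm(steps=[0,0,0.02,0,0,0,-1,0,0,0.02,0,0,0,-1,0,0,0.02,0,0,0,-1,0,0,0.02,0,0,0,-1,0,0,0.02,0,0,0,-1,0,0,0.02,0,0,0,-1,0,0,0.02,0,0,0,-1,0,0,0.02,0,0,0,-1,0,0,0.02,0,0,0,-1,0,0,0.02,0,0,0,-1])

```text
t: 20.7
tcp_pos: [0.473, 0.2001, 0.1444]
tcp_rot: [0.189, 0.982, 0.0, -0.0]
force: [-0.1, -1.1, -7.0]
finger_gap: 0.0428
finger_force: 62.4
```

>>> move_arm(steps=[0,0,0.02,0,0,0,-1,0,0,0.02,0,0,0,-1,0,0,0.02,0,0,0,-1,0,0,0.02,0,0,0,-1,0,0,0.02,0,0,0,-1,0,0,0.02,0,0,0,-1,0,0,0.02,0,0,0,-1,0,0,0.02,0,0,0,-1,0,0,0.02,0,0,0,-1,0,0,0.02,0,0,0,-1])

```text
t: 21.7
tcp_pos: [0.473, 0.2001, 0.1364]
tcp_rot: [0.189, 0.982, 0.0, -0.0]
force: [0.5, 0.4, -7.4]
finger_gap: 0.043
finger_force: 62.4
```

>>> move_arm(steps=[0,0,0.02,0,0,0,-1,0,0,0.02,0,0,0,-1,0,0,0.02,0,0,0,-1,0,0,0.02,0,0,0,-1,0,0,0.02,0,0,0,-1,0,0,0.02,0,0,0,-1,0,0,0.02,0,0,0,-1,0,0,0.02,0,0,0,-1,0,0,0.02,0,0,0,-1,0,0,0.02,0,0,0,-1])

```text
t: 22.7
tcp_pos: [0.473, 0.2001, 0.1284]
tcp_rot: [0.189, 0.982, 0.0, -0.0]
force: [-0.7, 0.1, -7.6]
finger_gap: 0.0432
finger_force: 62.4
```

>>> move_arm(steps=[0,0,0.02,0,0,0,-1,0,0,0.02,0,0,0,-1,0,0,0.02,0,0,0,-1,0,0,0.02,0,0,0,-1,0,0,0.02,0,0,0,-1,0,0,0.02,0,0,0,-1,0,0,0.02,0,0,0,-1,0,0,0.01,0,0,0,-1,0,0,0,0,0,0,-1,0,0,0,0,0,0,-1])

```text
t: 23.7
tcp_pos: [0.473, 0.2001, 0.1224]
tcp_rot: [0.189, 0.982, 0.0, -0.0]
force: [0.8, -0.5, -8.4]
finger_gap: 0.0431
finger_force: 62.4
```

>>> move_arm(steps=[0,0,0.005,0,0,0,-1,0,0,0.005,0,0,0,-1,0,0,0.005,0,0,0,-1,0,0,0.005,0,0,0,-1,0,0,0.005,0,0,0,-1,0,0,0.005,0,0,0,-1,0,0,0.005,0,0,0,-1,0,0,0.005,0,0,0,-1,0,0,0.005,0,0,0,-1,0,0,0.005,0,0,0,-1])

```text
t: 24.7
tcp_pos: [0.473, 0.2001, 0.1205]
tcp_rot: [0.189, 0.982, 0.0, -0.0]
force: [-0.7, 0.1, -6.5]
finger_gap: 0.0429
finger_force: 62.4
```

>>> move_arm(steps=[0,0,0.0025,0,0,0,-1,0,0,0.0025,0,0,0,-1,0,0,0.0025,0,0,0,-1,0,0,0.0025,0,0,0,-1,0,0,0.0025,0,0,0,-1,0,0,0.0025,0,0,0,-1,0,0,0.0025,0,0,0,-1,0,0,0.0025,0,0,0,-1,0,0,0.0025,0,0,0,-1,0,0,0.0025,0,0,0,-1])

```text
t: 25.7
tcp_pos: [0.473, 0.2001, 0.1195]
tcp_rot: [0.189, 0.982, 0.0, -0.0]
force: [0.5, 0.2, -6.6]
finger_gap: 0.0433
finger_force: 62.4
```

>>> move_arm(steps=[0,0,0.0025,0,0,0,-1,0,0,0.0025,0,0,0,-1,0,0,0.0025,0,0,0,-1,0,0,0.0025,0,0,0,-1,0,0,0.0025,0,0,0,-1,0,0,0.0025,0,0,0,-1,0,0,0.0025,0,0,0,-1,0,0,0.0025,0,0,0,-1,0,0,0.0025,0,0,0,-1,0,0,0.0025,0,0,0,-1])

```text
t: 26.7
tcp_pos: [0.473, 0.2001, 0.119]
tcp_rot: [0.189, 0.982, 0.0, -0.0]
force: [-6.3, -1.7, 7.0]
finger_gap: 0.0433
finger_force: 64.0
```

Contact: the force rose by about 14 N at the expected height, with a sideways part. I check the pitch before letting go.

```bash
python3 hf.py
python3 - <<'E'
from coup import *
for n in ("w6","w8"):
    if n=="w8": o,im,d,P=look("w8"); pos=o["tcp_pos"]; z0=.127
    else: z=np.load("w6.npz");P,im,d=z["P"],z["im"],z["d"]; pos=np.array([.4752,-.1852,.2052]); z0=.213
    c=np.array([.9287,-.3709]);X=(P[...,:2]-pos[:2])@c;Y=(P[...,:2]-pos[:2])@[.3709,.9287]
    k=(d>0)&(abs(P[...,2]-z0)<.006)&(abs(Y)<.018)&(X<-.004)&(X>-.028)&(im.max(-1)>90)
    A=np.c_[X[k],Y[k],np.ones(k.sum())];s=np.linalg.lstsq(A,P[k][:,2],rcond=None)[0];print(n,k.sum(),"slope x,y",s[:2],"height",s[2], s[2]-pos[2])
E
```

```text
t 26.7 pos [0.47298845 0.20011962 0.11897337] fx -5.1898457474435 fy -3.915443897099523 fz 6.9862374951864545 torq 0.8813637979560162 gap 0.043257551826087016 63.9932906627655
tilt -0.00016381061938252424
w6 6298 slope x,y [ 0.00062849 -0.00040883] height 0.2143834228431078 0.009183422843107802
w8 4891 slope x,y [ 0.00066015 -0.00041507] height 0.1281670045285925 0.00919363013448965
```

>>> move_arm(steps=[0,0,0.0025,0,0,0,-1,0,0,0.0025,0,0,0,-1,0,0,0,0,0,0,-1,0,0,0,0,0,0,-1,0,0,0,0,0,0,-1,0,0,0,0,0,0,-1,0,0,0,0,0,0,-1,0,0,0,0,0,0,-1,0,0,0,0,0,0,-1,0,0,0,0,0,0,-1])

```text
t: 27.75
tcp_pos: [0.473, 0.2001, 0.119]
tcp_rot: [0.189, 0.982, 0.0, 0.0]
force: [-4.8, -0.5, 9.3]
finger_gap: 0.0433
finger_force: 64.3
```

```bash
python3 hf.py
python3 - <<'E'
from h import *
def fit(P,k):
    return np.median(P[k][:,2]),k.sum()
im,d=grab_frame("scene");P=cloud("scene",d);np.savez("s4.npz",P=P,im=im,d=d)
cv2.imwrite("pics/s4.png",cv2.resize(im[170:350,100:316,::-1],(720,600),interpolation=cv2.INTER_CUBIC))
z=np.load("w5.npz");Q,i5,d5=z["P"],z["im"],z["d"]
c=np.array([.9287,-.3709]);X=(Q[...,:2]-[.4751,-.1854])@c;Y=(Q[...,:2]-[.4751,-.1854])@[.3709,.9287]
k=(d5>0)&(abs(Q[...,2]-.112)<.006)&(abs(Y)<.018)&(X<-.004)&(X>-.028)&(i5.max(-1)>90)
print("parked top by wrist",fit(Q,k))
z=np.load("w8.npz");Q,d8=z["P"],z["d"]
r=np.hypot(Q[...,0]-.48,Q[...,1]-.198);k=(d8>0)&(r<.045)&(abs(Q[...,2]-.08)<.004);print("gauge flange by wrist now",fit(Q,k))
z=np.load("w5.npz");Q=z["P"];r=np.hypot(Q[...,0]-.481,Q[...,1]+.187);k=(d5>0)&(r<.045)&(abs(Q[...,2]-.064)<.004);print("park flange by wrist",fit(Q,k))
E
```

```text
t 27.75 pos [0.47300026 0.20013051 0.11898647] fx -4.28731017502129 fy -2.2466375073297584 fz 9.266344288028762 torq 1.0598561273070166 gap 0.04327636998440753 64.34065103530884
tilt 2.366600398658007e-06
parked top by wrist (np.float64(0.1113179466164246), np.int64(3590))
gauge flange by wrist now (np.float64(0.08007549804554512), np.int64(1601))
park flange by wrist (np.float64(0.06331372889224082), np.int64(2421))
```

View pics/s4.png

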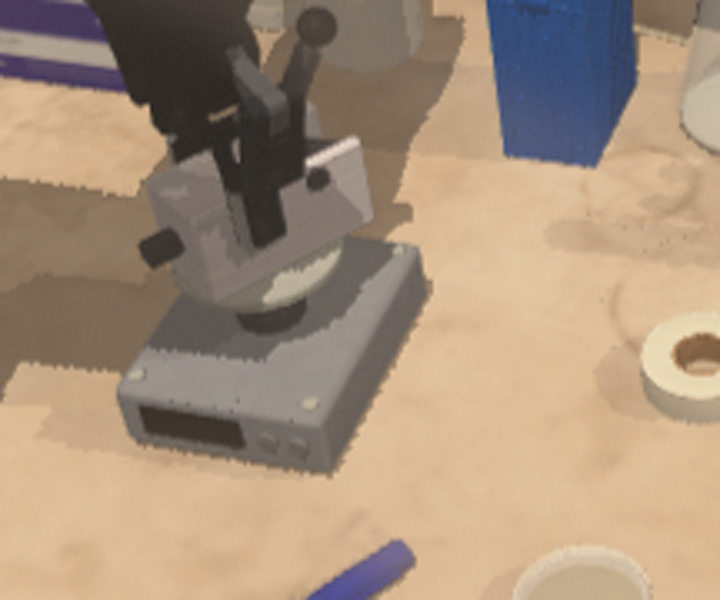

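The coupler is hard seated: TCP height stopped advancing while the force rose to about 16 N on the gauge. The underside, the flange and an unchanged slope all agree, so I let go and go straight up.

>>> move_arm(steps=[0,0,-0.005,0,0,0,-1,0,0,0,0,0,0,0.6,0,0,0,0,0,0,0.6,0,0,0,0,0,0,0.6,0,0,-0.3,0,0,0,0.6,0,0,-0.45,0,0,0,0.6,0,0,-0.5,0,0,0,0.6,0,0,-0.5,0,0,0,0.6,0,0,-0.5,0,0,0,0.6,0,0,-0.4,0,0,0,0.6])

```text
t: 28.8
tcp_pos: [0.4735, 0.2002, 0.2266]
tcp_rot: [0.189, 0.982, 0.001, 0.001]
force: [0.6, -0.6, 0.8]
finger_gap: 0.0681
finger_force: 0.0
```

```bash
python3 hf.py; python3 pose.py w9 .1285
python3 - <<'E'
from coup import *
z=np.load("w9.npz");P,im,d=z["P"],z["im"],z["d"];o=get_obs()
M=R.from_quat(o["tcp_rot"]).as_matrix();T=(P-o["tcp_pos"])@M
k=(d>0)&(abs(T[...,1])<.012)&(P[...,2]>.165)&(P[...,2]<.2)&(T[...,0]<-.02)&(T[...,0]>-.09)&(im.max(-1)<90)
q=T[k];print("knob",len(q),q.min(0),q.max(0),q.mean(0), "top z",P[k][:,2].max())
E
```

```text
t 28.8 pos [0.47347732 0.20017829 0.22661026] fx 0.8411387384962031 fy -0.3586697146412033 fz 0.7984848124285123 torq 0.0031646246962780786 gap 0.06813461872227404 0.0
tilt 0.00107483539959863
5647 0.09854458302227714 tool frame xy pct [[-0.0544, -0.0222], [0.0292, 0.0207]]
-0.054 213 [-0.0226  0.0211] -0.0007
-0.042 298 [-0.0223  0.021 ] -0.0006
-0.03 307 [-0.0248  0.0206] -0.0021
-0.018 674 [-0.0223  0.0208] -0.0007
-0.006 1139 [-0.0219  0.0205] -0.0007
0.006 1176 [-0.0217  0.0208] -0.0004
0.018 1237 [-0.0214  0.0206] -0.0004
0.03 603 [-0.0217  0.0205] -0.0006
((-13.916105270385742, -1.845621109008789), (46.0925407409668, 87.59796905517578), 89.95497131347656) [-0.92865152  0.37095175 -0.00107664]
knob 1259 [-0.06254428 -0.00979513  0.03976723] [-0.04095591  0.00739132  0.06393181] [-0.05019018 -0.00130913  0.04950325] top z 0.1892559711309845
```

Block top is flat at 0.128, the knob top is at about 0.189 and the handle is still raised. I close the fingers and move above the knob.

>>> move_arm(steps=[-0.2,-0.02,0,0,0,0,-1,-0.3,-0.01,0,0,0,0,-1,-0.3,0,0,0,0,0,-1,-0.3,0,0,0,0,0,-1,-0.25,0,0,0,0,0,-1,0,0,0,0,0,0,-1,0,0,0.1,0,0,0,-1,0,0,0.1,0,0,0,-1,0,0,0.1,0,0,0,-1,0,0,0.06,0,0,0,-1])

```text
t: 29.85
tcp_pos: [0.5222, 0.1791, 0.2095]
tcp_rot: [0.189, 0.982, 0.0, -0.0]
force: [1.2, 0.2, -0.4]
finger_gap: -0.0004
finger_force: 0.0
```

```bash
python3 hf.py
```

```text
t 29.85 pos [0.52221302 0.17909024 0.20954052] fx 1.0475260104547688 fy 0.6238751611961464 fz -0.3958013157302691 torq 0.04312934125581484 gap -0.0003540899517584125 0.0
tilt -0.0009185628062374795
```

>>> move_arm(steps=[-0.073,0,0.04,0,0,0,-1,-0.073,0,0.04,0,0,0,-1,-0.07,0,0.045,0,0,0,-1,-0.07,0,0.045,0,0,0,-1,-0.065,0,0.05,0,0,0,-1,-0.065,0,0.05,0,0,0,-1,-0.06,0,0.055,0,0,0,-1,-0.06,0,0.055,0,0,0,-1,-0.054,0,0.06,0,0,0,-1,-0.054,0,0.06,0,0,0,-1])

```text
t: 30.85
tcp_pos: [0.5496, 0.1686, 0.1916]
tcp_rot: [0.189, 0.982, 0.0, 0.003]
force: [6.2, -4.1, 10.6]
finger_gap: -0.0004
finger_force: 5.2
```

```bash
python3 hf.py
python3 - <<'E'
from h import *
im,d=grab_frame("scene");cv2.imwrite("pics/s5.png",cv2.resize(im[170:350,100:316,::-1],(720,600),interpolation=cv2.INTER_CUBIC))
E
```

```text
t 30.85 pos [0.54956955 0.16858631 0.19161826] fx 7.293838378856734 fy -1.4386217771856769 fz 10.622694750847682 torq -1.7170470428113063 gap -0.00038978533740612845 5.160291418433189
tilt 0.005539098619232375
```

View pics/s5.png

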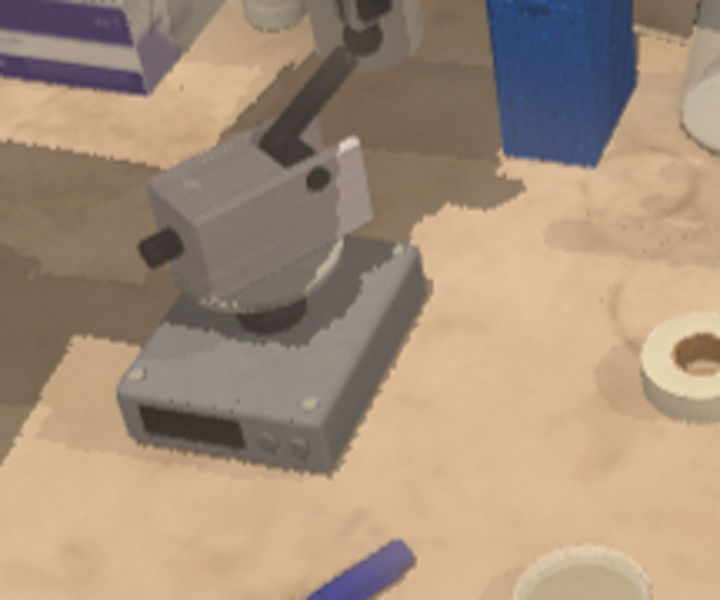

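Run:
```python
from coup import *
o,im,d,P=look("w10")
ims,ds=grab_frame("scene");Ps=cloud("scene",ds)
org=np.array([.4803,.1975,.081])
for n,I,D,Q in (("wrist",im,d,P),("scene",ims,ds,Ps)):
    L=Q-org; X=L[...,:2]@[.9287,-.3709];Y=L[...,:2]@[.3709,.9287];Z=L[...,2]
    k=(D>0)&(abs(Y)<.011)&(X>.02)&(X<.1)&(Z>.042)&(Z<.125)&(I.max(-1)<110)
    for a in np.arange(.02,.1,.006):
        s=k&(X>=a)&(X<a+.006)
        if s.sum()>5: print(n,round(a+.003,3),s.sum(),np.percentile(Z[s],[5,50,95]).round(4))
    b=(D>0)&(abs(Y)<.018)&(X>-.03)&(X<.01)&(abs(Z-.048)<.006)
    if b.sum()>50: print("block top",np.polyfit(X[b],Z[b],1),b.sum())
g=cv2.resize(im[150:480,180:460,::-1],(560,600));cv2.imwrite("pics/w10c.png",g)
```

```text
wrist 0.023 555 [0.0469 0.0552 0.0585]
wrist 0.029 513 [0.0452 0.0592 0.0621]
wrist 0.035 363 [0.0604 0.0639 0.0659]
wrist 0.041 355 [0.0655 0.0676 0.0695]
wrist 0.047 366 [0.069  0.0713 0.0732]
wrist 0.053 384 [0.0726 0.0748 0.077 ]
wrist 0.059 377 [0.0762 0.0784 0.0804]
wrist 0.065 2311 [0.0817 0.1088 0.1231]
wrist 0.071 69 [0.0818 0.085  0.0868]
block top [-9.05681502e-05  4.71250418e-02] 6489
scene 0.023 48 [0.0459 0.0542 0.0576]
scene 0.029 43 [0.0464 0.0572 0.0611]
scene 0.035 39 [0.0533 0.0611 0.0641]
scene 0.041 38 [0.0598 0.0651 0.0681]
scene 0.047 41 [0.0636 0.0689 0.0735]
scene 0.053 39 [0.0676 0.0733 0.0761]
scene 0.059 37 [0.07   0.0759 0.0791]
scene 0.065 158 [0.0778 0.1055 0.1226]
scene 0.071 47 [0.077  0.086  0.1118]
scene 0.077 26 [0.0782 0.0876 0.118 ]
block top [-0.00223779  0.04663435] 402
```

View pics/w10c.png

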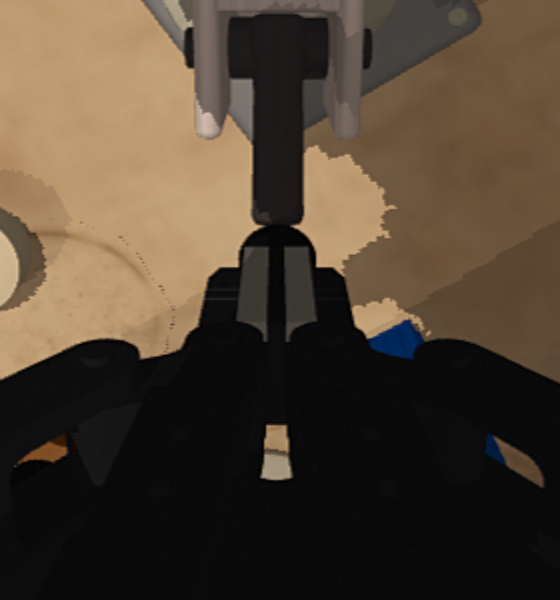

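The picture shows the fingertips squarely on the knob; the handle is at about 0.57 rad and the block is flat. The force is friction, because the knob's top rolls faster in x than my path. I lift, step back 4 mm and press on along the rolling path.

>>> move_arm(steps=[0,0,-0.1,0,0,0,-1,0.1,0,0,0,0,0,-1,0,0,0.06,0,0,0,-1,-0.064,0,0.06,0,0,0,-1,-0.061,0,0.063,0,0,0,-1,-0.057,0,0.066,0,0,0,-1,-0.054,0,0.068,0,0,0,-1,-0.051,0,0.07,0,0,0,-1,0,0,0,0,0,0,-1,0,0,0,0,0,0,-1])

```text
t: 32.0
tcp_pos: [0.5536, 0.1665, 0.1784]
tcp_rot: [0.189, 0.982, 0.0, -0.0]
force: [-0.5, -0.4, 1.2]
finger_gap: 0.0002
finger_force: 0.0
```

```bash
python3 hf.py
```

```text
t 32.0 pos [0.55357846 0.16649842 0.17838944] fx -0.3546670262009284 fy -0.5660968132968487 fz 1.1998979333089659 torq -0.009356367064688195 gap 0.0002451417304032252 0.0
tilt -0.0005788606417195902
```

>>> move_arm(steps=[-0.047,0,0.072,0,0,0,-1,-0.043,0,0.073,0,0,0,-1,-0.04,0,0.075,0,0,0,-1,-0.036,0,0.076,0,0,0,-1,-0.032,0,0.077,0,0,0,-1,0,0,0,0,0,0,-1,0,0,0,0,0,0,-1,0,0,0,0,0,0,-1,0,0,0,0,0,0,-1,0,0,0,0,0,0,-1])

```text
t: 33.0
tcp_pos: [0.5609, 0.1637, 0.1637]
tcp_rot: [0.189, 0.982, 0.0, -0.0]
force: [-0.2, 0.4, -0.4]
finger_gap: -0.0002
finger_force: 0.0
```

```bash
python3 hf.py
```

```text
t 33.0 pos [0.56089924 0.16370364 0.16367889] fx -0.3162226592614047 fy 0.32713385046393795 fz -0.44039604334399723 torq -0.044323527636408636 gap -0.0002035941706527542 0.0
tilt -0.00038676560445900505
```

>>> move_arm(steps=[-0.01,0,0.01,0,0,0,-1,0,0,0.01,0,0,0,-1,0,0,0.01,0,0,0,-1,0,0,0.01,0,0,0,-1,0,0,0.01,0,0,0,-1,0,0,0.01,0,0,0,-1,0,0,0.005,0,0,0,-1,0,0,0,0,0,0,-1,0,0,0,0,0,0,-1,0,0,0,0,0,0,-1])

```text
t: 34.0
tcp_pos: [0.5613, 0.1635, 0.161]
tcp_rot: [0.189, 0.982, 0.0, -0.0]
force: [1.2, -1.6, 1.3]
finger_gap: -0.0002
finger_force: 0.6
```

```bash
python3 hf.py
```

```text
t 34.0 pos [0.56132047 0.16353019 0.16104247] fx 1.701445156827857 fy -1.0886729945136864 fz 1.269673326175472 torq -0.1995369510205119 gap -0.0001835640538367702 0.6051459442824125
tilt -0.000373525201872449
```

Light contact. I press on in 0.1 mm steps until the stop.

>>> move_arm(steps=[0,0,0.005,0,0,0,-1,0,0,0.005,0,0,0,-1,0,0,0.005,0,0,0,-1,0,0,0.0025,0,0,0,-1,0,0,0,0,0,0,-1,0,0,0,0,0,0,-1,0,0,0,0,0,0,-1,0,0,0,0,0,0,-1,0,0,0,0,0,0,-1,0,0,0,0,0,0,-1])

```text
t: 35.0
tcp_pos: [0.5613, 0.1635, 0.1604]
tcp_rot: [0.189, 0.982, 0.0, -0.0]
force: [1.6, 0.5, 2.6]
finger_gap: -0.0003
finger_force: 1.0
```

```bash
python3 hf.py
```

```text
t 35.0 pos [0.56134123 0.16354592 0.1603632 ] fx 1.3398535815154855 fy 1.073470234060725 fz 2.5722399284262503 torq -0.2496608322012204 gap -0.00025542159491530526 0.9984807204455137
tilt -0.00032010071858511126
```

>>> move_arm(steps=[0,0,0.005,0,0,0,-1,0,0,0.005,0,0,0,-1,0,0,0.005,0,0,0,-1,0,0,0.005,0,0,0,-1,0,0,0,0,0,0,-1,0,0,0,0,0,0,-1,0,0,0,0,0,0,-1,0,0,0,0,0,0,-1,0,0,0,0,0,0,-1,0,0,0,0,0,0,-1])

```text
t: 36.0
tcp_pos: [0.5616, 0.1635, 0.1598]
tcp_rot: [0.189, 0.982, 0.0, 0.0]
force: [1.9, -0.8, 4.6]
finger_gap: 0.0002
finger_force: 2.5
```

```bash
python3 hf.py
```

```text
t 36.0 pos [0.56164073 0.16349476 0.15981225] fx 2.105412295909189 fy -0.04951956783813276 fz 4.6091600759382105 torq -0.3928554614614875 gap 0.00024109990604811272 2.521269880235195
tilt 0.00036806199412401
```

>>> move_arm(steps=[0,0,0.005,0,0,0,-1,0,0,0.005,0,0,0,-1,0,0,0.005,0,0,0,-1,0,0,0,0,0,0,-1,0,0,0,0,0,0,-1,0,0,0,0,0,0,-1,0,0,0,0,0,0,-1,0,0,0,0,0,0,-1,0,0,0,0,0,0,-1,0,0,0,0,0,0,-1])

```text
t: 37.0
tcp_pos: [0.5618, 0.1635, 0.1594]
tcp_rot: [0.189, 0.982, 0.0, 0.0]
force: [2.4, -1.7, 6.6]
finger_gap: -0.0003
finger_force: 3.1
```

```bash
python3 hf.py
python3 - <<'E'
from h import *
im,d=grab_frame("scene");P=cloud("scene",d);org=np.array([.4803,.1975,.081])
L=P-org;X=L[...,:2]@[.9287,-.3709];Y=L[...,:2]@[.3709,.9287];Z=L[...,2]
k=(d>0)&(abs(Y)<.006)&(X>.026)&(X<.075)&(Z>.04)&(Z<.075)&(im.max(-1)<110);print("bar slope",np.polyfit(X[k],Z[k],1),k.sum())
b=(d>0)&(abs(Y)<.018)&(X>-.03)&(X<.01)&(abs(Z-.048)<.006);print("block",np.polyfit(X[b],Z[b],1),b.sum())
E
```

```text
t 37.0 pos [0.5618483  0.16346181 0.15938405] fx 2.8498861598041847 fy -0.6480033746803572 fz 6.603839523923003 torq -0.5040444464501777 gap -0.0002887432322834203 3.099132478237152
tilt 0.0008316036807685582
bar slope [0.01170906 0.05289986] 140
block [-0.00257625  0.04677972] 394
```

Run:
```python
from h import *
def f(P,im,org,t):
    L=P-org;X=L[...,:2]@[.9287,-.3709];Y=L[...,:2]@[.3709,.9287];Z=L[...,2]
    k=(abs(Y)<.006)&(X>.026)&(X<.075)&(Z>.04)&(Z<.075)&(im.max(-1)<110)
    b=(abs(Y)<.018)&(X>-.03)&(X<.01)&(abs(Z-.048)<.006)
    print(t,"bar",np.polyfit(X[k],Z[k],1),k.sum(),np.median(Z[k]),"block",np.polyfit(X[b],Z[b],1))
z=np.load("scene0.npz");f(z["P"],z["im"],np.array([.4805,-.187,.064]),"parked")
z=np.load("top0.npz");f(z["P"],z["im"],np.array([.4805,-.187,.064]),"parked top")
for i in range(3):
    im,d=grab_frame("scene");f(cloud("scene",d),im,np.array([.4803,.1975,.081]),"now")
```

```text
parked bar [0.00179656 0.05462881] 218 0.05471016608475191 block [-0.00441458  0.04685395]
parked top bar [0.00154424 0.05513862] 174 0.05525189700075503 block [-0.00044661  0.04732481]
now bar [-0.02404327  0.05461769] 142 0.05392639288380997 block [-0.0055061   0.04683474]
now bar [-0.02240232  0.05468302] 142 0.0539473756829766 block [-0.01156328  0.0467074 ]
now bar [-0.00841594  0.05398267] 138 0.05402884365293725 block [-0.0092888   0.04678108]
```

The handle is at its down stop: the bar slope and height match the parked, locked state. I retract straight up.

>>> move_arm(steps=[0,0,-0.1,0,0,0,-1,0,0,-0.2,0,0,0,-1,0,0,-0.4,0,0,0,-1,0,0,-0.4,0,0,0,-1,0,0,-0.4,0,0,0,-1,0,0,-0.3,0,0,0,-1,0,0,-0.2,0,0,0,-1,0,0,0,0,0,0,-1,0,0,0,0,0,0,-1,0,0,0,0,0,0,-1])

```text
t: 38.2
tcp_pos: [0.5609, 0.1634, 0.2381]
tcp_rot: [0.189, 0.982, -0.0, -0.001]
force: [0.3, -0.1, 0.0]
finger_gap: -0.0003
finger_force: 0.0
```

```bash
python3 hf.py
python3 - <<'E'
from coup import *
o,im,d,P=look("w11");org=np.array([.4803,.1975,.081])
def f(P,im,d,t):
    L=P-org;X=L[...,:2]@[.9287,-.3709];Y=L[...,:2]@[.3709,.9287];Z=L[...,2]
    k=(d>0)&(abs(Y)<.006)&(X>.026)&(X<.075)&(Z>.04)&(Z<.075)&(im.max(-1)<110)
    b=(d>0)&(abs(Y)<.018)&(X>-.03)&(X<.01)&(abs(Z-.048)<.006)
    print(t,"bar",np.polyfit(X[k],Z[k],1),k.sum(),np.median(Z[k]),"block",np.polyfit(X[b],Z[b],1))
f(P,im,d,"wrist")
for n in ("top","scene"):
    i2,d2=grab_frame(n);P2=cloud(n,d2);f(P2,i2,d2,n)
    for q in ("tape_roll","petri_dish","amber_vial"):
        for r in regions_of(n,q)[:1]:
            m=r["region"]&(d2>0);print(n,q,round(r["score"],2),np.round(np.median(P2[m],0),3))
E
```

```text
t 38.2 pos [0.56091317 0.16344914 0.2381452 ] fx 0.32763140359854837 fy 0.05996412358027587 fz 0.040984105329652035 torq 0.02474172642663235 gap -0.0003257449050500447 0.0
tilt -0.0015312265143652142
wrist bar [0.00082791 0.05496915] 1418 0.05505288255015499 block [-0.00114797  0.04711172]
top bar [0.00084904 0.05483608] 194 0.05519312371684705 block [0.00709418 0.04718929]
top tape_roll 0.8 [0.56  0.008 0.017]
top petri_dish 0.65 [ 0.407 -0.009  0.014]
top amber_vial 0.72 [0.651 0.015 0.071]
scene bar [0.01755415 0.05307569] 140 0.05434323770830855 block [-0.00446043  0.04656517]
scene tape_roll 0.77 [0.553 0.005 0.016]
scene petri_dish 0.73 [ 0.401 -0.013  0.013]
scene amber_vial 0.65 [0.649 0.01  0.047]
```

The handle is flat within 0.002 rad, the block sits level on the flange, the bystanders have not moved, and the arm is clear.

```bash
python3 -c "
from workcell import *
print(sign_off())"
```

```text
the job is handed in; nothing more can be done
None
```

The coupler sits flat and locked on the gauge ball; contact forces stayed well under 50 N in the readings, the bystanders did not move, and the job was handed in at about 38 s.

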